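Set and cap the automatic lubricator

ROBOT

A 7-joint arm with a two-finger parallel gripper is mounted at the origin on a cart in front of the work surface, level with it; the furniture and walls round the work are solid. World frame = base frame: x ahead of the robot, y to its left, z up, the work surface at z = 0. Lengths are in m, angles in rad, forces in N, time in s.
With the tool pointing down it reaches from about 0.4 to 0.875 m from the base axis. Payload 4.4 kg.
Tool frame: the origin (TCP) lies midway between the tips of the shut fingers; the grasp point (between the pads) lies 19 mm behind it; y points along the fingers, z is the direction in which the jaws open and shut, and the axes are right-handed (so a half turn about y gives the same grasp; the last joint's range is limited). The gripper opens to 85 mm and grips with 20 to 120 N. Pads are 22 mm wide; open, the fingers measure 114 mm over their backs; the gripper's body (76 mm by 85 mm) begins 54 mm behind the grasp point. The pads swing forward as they close: fully open they stand 13 mm farther back than shut.
Start: joints at [1.22, 0.628, 0.038, 1.517, -0.027, 0.996, -0.02], TCP at [0.183, -0.624, 0.231] pointing down, gripper open.
Joint ranges: [-3.06, 3.06], [-0.37, 2.12], [-1.25, 1.32], [0.18, 2.47], [-1.1, 4.24], [0.23, 1.98], [-2.94, 2.94]. Speed limits (rad/s): [2.57, 2.57, 3.14, 3.14, 3.14, 3.14, 3.14].

INTERFACE

Orientations are given as a unit quaternion [w, x, y, z].
In Python, from bench import status, imaging, close_job gives the robot as it stands. The module is installed in compiled form; this text tells all that it offers.
- The arm moves only by the shell command python3 -m handwheel 'ROWS' [OPENING] [FORCE]. ROWS is text: rows parted by semicolons, each of 6 numbers parted by spaces: the shift along the tool's x, y, z in m, then the turn, a rotation vector about the tool's x, y, z in rad. In form: x y z rx ry rz; .... A call has exactly 8 rows; each row is the pose to reach, as a shift and turn from the pose commanded when the call began, along the tool's axes at that moment; what a row does not reach only later rows make up. A row lasts 1/8 s, in which the tool goes at most 62.5 mm and 10.7 degrees, less where a joint would pass 70% of its speed; a pose out of reach is approached as far as the arm can. A call with a gripper value outside its range is refused whole. OPENING is the closure, from 0 (fully open) to 1 (shut), set as the call begins (- or left out, the last holds). The fingers move at their own pace and stop on an object; FORCE is the grip in N (left out, the last holds). Time passes only in rows, so rows that repeat a pose let the fingers close, or fill a call up. It gives the time, the measured TCP pose, the force and the opening at its end, in the units of the state.
- status.read_state(): the state, without advancing time (a new reading comes with each control period).
- imaging.read_camera(name): name is "side" or "top" or "wrist"; returns a dict with "pixels" (400x640x3 uint8, red, green, blue), "intrinsics" (3x3 intrinsics, pixels), "dist_coeffs" ([k1, k2, p1, p2, k3] as OpenCV has them; the pictures are not rectified), "extrinsics" (4x4, takes a point from world to camera coordinates). Camera axes: x right, y down, z forward; pixel columns grow to the right and rows downward; lengths in m; the calibration is good to about 2 mm. A picture is of the moment at which its call begins. There is no depth.
- close_job(): hands the job in, once; it reports no verdict.
The state is a dict: "time_s": time; "joint_pos": joint angles; "joint_vel": joint speeds; "joint_efforts": joint torques, N m; "position": TCP position; "ee_rot": TCP orientation; "wrist_force": force on the tool from outside, world axes, zero at the start; "wrist_torque": the same for the moment, N m; "gripper_width": finger opening in m.
Only numpy, scipy, OpenCV 4.12 (cv2) and the standard library are available. Lean on these libraries where they do the work, as an engineer would, in place of code of your own. Each camera call takes 0.05 s, during which the arm holds its last target. There are 200 camera calls.

TASK

A grey bearing block bolted to the bench carries an automatic grease lubricator with a black dial on top. Turn the dial until its pointer stands on the long index line, then put the stepped dust cap over the dial and press it straight down until it clicks past the catches, and keep pressing so that it sits fully home on its seat. The program ends while still holding the cap and pressing it firmly down on its seat, without letting go; leave the other things on the bench where they are.

Things in the scene. Friction and masses are not known exactly. Their poses are not given: they have to be found in the camera images.
- lubricator: Grey bearing block bolted to the bench, 150 mm (y) x 96 mm (x, over its shaft stub), with a white-bodied lubricator upright on top; origin: centre of the underside, z up along the lubricator's axis. Black graduations every 25 deg round the dial face (169 mm above the bench); the index line is the one long, broad line, on the own -x side (faces the robot at yaw 0).
- seat: Upper face of the dark 76 mm flange, where the cap's rim must sit; origin at its centre on the axis, 150 mm above the bench, z up. Above it the neck: 54 mm diameter up to 15 mm, tapering to 46 mm at 19 mm (dial face). Four sprung steel balls, centred 8 mm above the seat at 45, 135, 225, 315 deg, stand 3.3 mm out of the neck and spring inwards.
- dial (a joint): Angle of the dial, rad: 0 when its pointer is on the index line; grows as the dial turns clockwise seen from above. Starts between 0.7 and 1.3, so it must be turned counter-clockwise seen from above. Stays where it is left (friction about 0.04 N m).
- dial_grip (a point): Middle of the dial's black finger bar, on the axis, 180 mm above the bench. The straight-sided bar is 30 mm long, 11 mm thick and stands 4 to 18 mm above the dial face (a 30 mm disc below it); its x axis lies along the bar and points away from the pointer.
- dial_pointer (a point): Tip of the dial's pointer nose, 19.5 mm from the axis, 171 mm above the bench.
- index_mark (a point): Index line at the edge of the dial face, 21.5 mm from the axis.
- cap: Loose grey cap standing on its rim, open below, about 60 g. Skirt 72 mm wide, 24 mm high with flat shoulder; on it a ribbed grip 45 mm wide, from 24 to 48 mm. Origin: centre of the rim plane, z up; any yaw fits. A lip (57 mm bore, 3 mm high) at the rim meets the balls 12 mm above the seat, needs 10 to 16 N, clicks past at 4 to 8 mm and is then drawn down. Inside it clears the dial.
- pin_30: Bystander: plain light-grey steel pin standing upright, 30 mm diameter, 75 mm high, to the right of the lubricator; origin at the centre of its underside.
- nipple_box: Bystander: small cardboard carton 43 x 65 x 37 mm lying to the left of the lubricator, as the cap does (the two may have changed places); origin at the centre of its underside.
- oil_bottle: Bystander: green bottle with a red spout, 52 mm diameter, 156 mm high, standing behind the lubricator; origin at the centre of its underside.

How it is judged:
By the outcome, as a careful person would: the job done as asked, in the order asked, and still so for the second after the job is handed in, while the arm keeps its last pose, push and grip.
It also fails if it takes over 64 s, if anything falls off the work surface, if the arm or the gripper's body presses on something with over 40 N, if the wrist force passes 120 N, or if a joint passes its speed limit or range.

## Working session

There is one attempt and no reset: what is moved stays moved. The work goes in short steps, Python scripts to look and compute and a shell command to move; the robot and the scene stay as the last step left them, time stands still between calls to the robot, and variables do not carry over. Pictures are saved under pics/ and viewed, about 8 in all and at most 12, crops included, and the job is handed in when it is done.

```bash
mkdir -p pics; ls; python3 - <<'E'
from bench import status, imaging
import cv2, json, pickle
s=status.read_state(); print({k:s[k] for k in s})
D={}
for n in ("top","side","wrist"):
    c=imaging.read_camera(n); D[n]=c; cv2.imwrite(f"pics/a_{n}.png",c["pixels"][:,:,::-1])
    print(n,c["intrinsics"],c["dist_coeffs"],c["extrinsics"])
pickle.dump(D,open("a.pkl","wb"))
E
```

```text
pics
{'time_s': 0.0, 'joint_pos': array([ 1.22021551,  0.62932702,  0.03844565,  1.51836609, -0.02700629,
        0.99633948, -0.02001641]), 'joint_vel': array([-5.85048522e-04, -1.23816145e-03, -6.51789128e-05, -1.56068528e-03,
       -3.45858754e-04,  1.52103296e-03, -6.18700871e-05]), 'joint_efforts': array([ 9.71547706e-05, -5.63389850e+01,  1.22619320e+00, -1.93437320e+01,
        1.10015788e-02,  1.04778731e-02,  1.80682298e-05]), 'position': array([ 0.18246409, -0.62320108,  0.23040218]), 'ee_rot': array([ 0.10023335, -0.10044128,  0.70062289, -0.69927991]), 'wrist_force': array([-0.49976051, -0.04965354, -0.59384758]), 'wrist_torque': array([-0.00385095, -0.02650145,  0.06065392]), 'gripper_width': 0.0855857552520984}
top [[476.67683305   0.         318.65753104]
 [  0.         476.67683305 204.79614217]
 [  0.           0.           1.        ]] [-0.0208476  0.         0.         0.         0.       ] [[ 0.02225149 -0.99973693 -0.0055623   0.07535252]
 [-0.97997606 -0.02070984 -0.19803541  0.59226947]
 [ 0.19786812  0.00985751 -0.98017908  1.22790871]
 [ 0.          0.          0.          1.        ]]
side [[480.08405392   0.         317.82269564]
 [  0.         480.08405392 204.6141316 ]
 [  0.           0.           1.        ]] [0.03303865 0.         0.         0.         0.        ] [[-0.99117579 -0.13229478 -0.00828564  0.58546204]
 [-0.08369587  0.67308561 -0.73481342  0.05912514]
 [ 0.10278892 -0.7276358  -0.67821869  1.39560139]
 [ 0.          0.          0.          1.        ]]
wrist [[357.44428932   0.         319.40653955]
 [  0.         357.44428932 200.53690169]
 [  0.           0.           1.        ]] [-0.08171588  0.          0.          0.          0.        ] [[ 0.28102483 -0.95969803 -0.0021768  -0.6491715 ]
 [-0.91825737 -0.26954788  0.2900816  -0.03722278]
 [-0.27897749 -0.07952127 -0.95699944  0.38097018]
 [ 0.          0.          0.          1.        ]]
```

View pics/a_top.png

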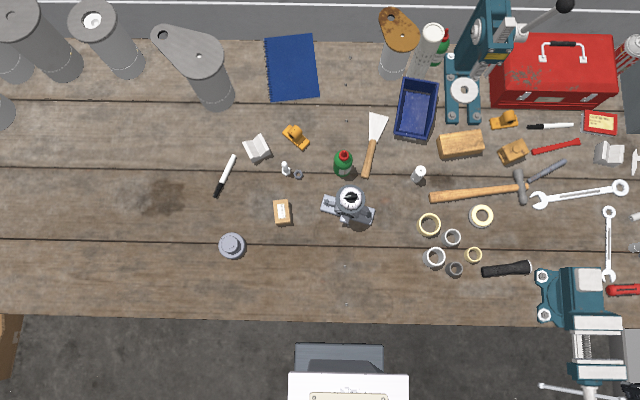

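View pics/a_side.png

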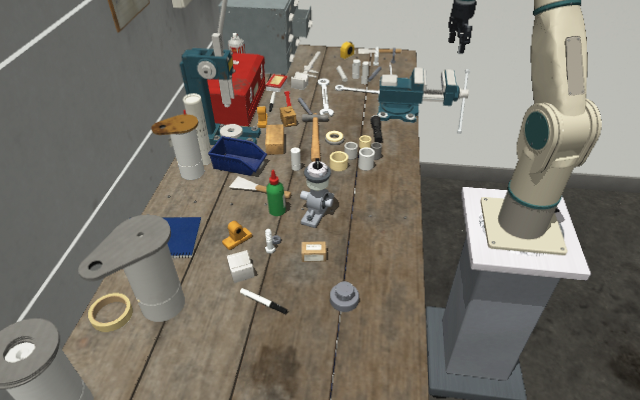

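```bash
cat > h.py <<'E'
import numpy as np, cv2
from scipy.spatial.transform import Rotation as Ro
from bench import status, imaging
def cast(c,uv,z):
    p=cv2.undistortPoints(np.array(uv,float).reshape(-1,1,2),c["intrinsics"],c["dist_coeffs"]).reshape(-1,2)
    E=c["extrinsics"]; R,t=E[:3,:3],E[:3,3]; o=-R.T@t
    d=np.c_[p,np.ones(len(p))]@R
    return o+d*((z-o[2])/d[:,2])[:,None]
def proj(c,P):
    E=c["extrinsics"]
    return cv2.projectPoints(np.array(P,float).reshape(-1,1,3),cv2.Rodrigues(E[:3,:3])[0],E[:3,3],c["intrinsics"],c["dist_coeffs"])[0].reshape(-1,2)
def Rt(s): 
    q=s["ee_rot"]; return Ro.from_quat([q[1],q[2],q[3],q[0]])
def down(yaw):  # tool y down, tool z (jaw) at heading yaw
    z=np.array([np.cos(yaw),np.sin(yaw),0]); y=np.array([0,0,-1.]); x=np.cross(y,z)
    return Ro.from_matrix(np.c_[x,y,z])
def delta(s,p,Rg):
    R=Rt(s); return np.round(R.inv().apply(np.array(p)-s["position"]),4), np.round((R.inv()*Rg).as_rotvec(),4)
E
python3 - <<'E'
import pickle; from h import *
D=pickle.load(open("a.pkl","rb")); t=D["top"]
print(Rt(status.read_state()).as_matrix().round(3))
print("dial",cast(t,[(350,198)],.17),"cap",cast(t,[(231,240)],.048),"box",cast(t,[(282,210)],.037),"bottle",cast(t,[(344,155)],.156),"pin",cast(t,[(419,170)],.075))
def up(im,x,y,r,f): return cv2.resize(im[y-r:y+r,x-r:x+r,::-1],None,fx=f,fy=f,interpolation=cv2.INTER_CUBIC)
cv2.imwrite("pics/b.png",np.hstack([up(t["pixels"],350,200,35,8//1),]))
E
```

```text
[[-0.96  -0.     0.281]
 [-0.281  0.001 -0.96 ]
 [-0.    -1.    -0.001]]
dial [[0.58693816 0.0100386  0.17      ]] cap [[0.4912335  0.32190398 0.048     ]] box [[0.57833509 0.18866106 0.037     ]] bottle [[0.70176777 0.02554037 0.156     ]] pin [[ 0.68916227 -0.18139283  0.075     ]]
```

View pics/b.png

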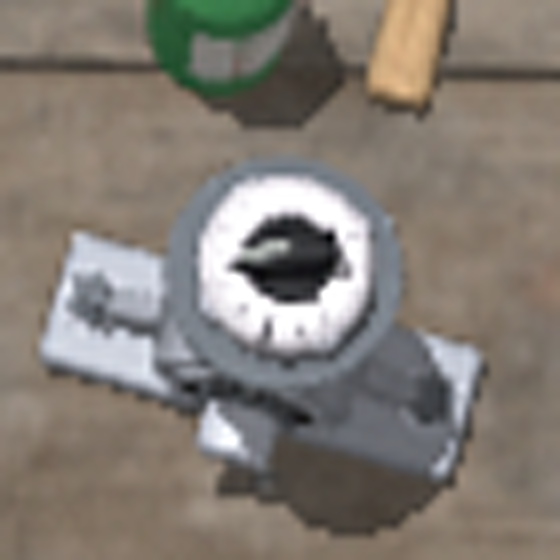

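```bash
python3 - <<'E'
from h import *
print(delta(status.read_state(),[0.587,0.010,0.285],down(np.radians(7))))
E
```

```text
(array([-0.5661, -0.0537, -0.4943]), array([ 1.2000e-03, -1.4082e+00, -1.0000e-03]))
```

```bash
python3 -m handwheel '-0.035 -0.02 -0.031 0 -0.088 0;-0.071 -0.035 -0.062 0 -0.176 0;-0.106 -0.05 -0.093 0 -0.264 0;-0.142 -0.054 -0.124 0 -0.352 0;-0.177 -0.054 -0.155 0 -0.44 0;-0.212 -0.054 -0.185 0 -0.528 0;-0.248 -0.054 -0.216 0 -0.616 0;-0.283 -0.054 -0.247 0 -0.704 0' 0 && python3 - <<'E'
from h import *
print(delta(status.read_state(),[0.587,0.010,0.285],down(np.radians(7))))
E
```

```text
time_s: 1.15
position: [0.3855, -0.3058, 0.2853]
ee_rot: [-0.336, 0.336, -0.622, 0.622]
wrist_force: [0.7, -0.3, -0.6]
gripper_width: 0.0852
(array([-3.746e-01,  3.000e-04, -4.200e-03]), array([-0.    , -0.7013, -0.    ]))
```

```bash
python3 -m handwheel '-0.045 0 0 0 -0.088 0;-0.095 0 -0.001 0 -0.176 0;-0.145 0 -0.002 0 -0.264 0;-0.195 0 -0.003 0 -0.352 0;-0.245 0 -0.004 0 -0.44 0;-0.3 0 -0.004 0 -0.528 0;-0.35 0 -0.004 0 -0.616 0;-0.375 0 -0.004 0 -0.704 0' && python3 - <<'E'
from h import *; import pickle
s=status.read_state(); c=imaging.read_camera("wrist"); pickle.dump((s,c),open("b.pkl","wb"))
print(s["position"],s["joint_pos"].round(3)); cv2.imwrite("pics/c.png",c["pixels"][:,:,::-1])
E
```

```text
time_s: 2.15
position: [0.5885, 0.0117, 0.2851]
ee_rot: [0.532, -0.531, 0.467, -0.467]
wrist_force: [-0.8, -0.1, 1.0]
gripper_width: 0.0856
[0.5885488  0.01167742 0.28505352] [ 0.215  0.513 -0.44   1.618  0.24   1.065 -0.164]
```

View pics/c.png

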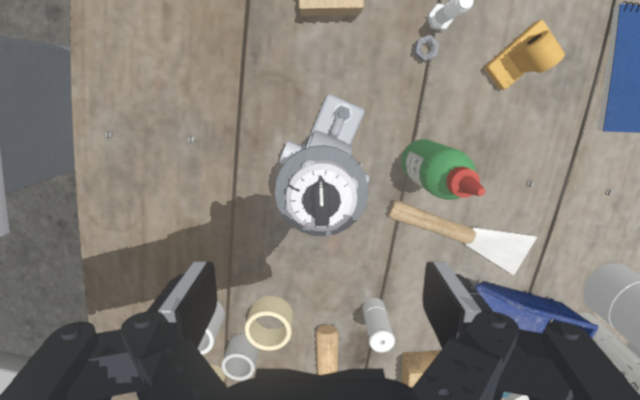

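```bash
python3 - <<'E'
from h import *; import pickle
s,c=pickle.load(open("b.pkl","rb")); im=c["pixels"][:,:,::-1].copy()
g=cv2.cvtColor(im,cv2.COLOR_BGR2GRAY)
m=np.zeros_like(g); m[160:235,280:362]=(g[160:235,280:362]>215)*255
cs,_=cv2.findContours(m,cv2.RETR_EXTERNAL,cv2.CHAIN_APPROX_NONE); k=max(cs,key=cv2.contourArea)
e=cv2.fitEllipse(cv2.convexHull(k)); print(e,cast(c,[e[0]],.169))
x0,y0,r=321,197,50
cv2.imwrite("pics/d.png",cv2.resize(im[y0-r:y0+r,x0-r:x0+r],None,fx=6,fy=6,interpolation=cv2.INTER_CUBIC))
# unwrap face by angle at several radii
C=cast(c,[e[0]],.169)[0]
for rad in (.0165,.0195,.0215):
    hd=np.radians(np.arange(0,360,5)); P=np.c_[C[0]+rad*np.cos(hd),C[1]+rad*np.sin(hd),np.full(72,.169)]
    uv=proj(c,P).astype(np.float32); print(rad,cv2.remap(g,uv[:,:1],uv[:,1:],cv2.INTER_LINEAR).ravel().tolist())
E
```

```text
((322.4457092285156, 194.8077392578125), (62.87004470825195, 67.72423553466797), 88.44387817382812) [[0.5918619  0.01204305 0.169     ]]
0.0165 [251, 251, 250, 249, 250, 251, 247, 249, 249, 249, 248, 248, 220, 243, 249, 252, 253, 249, 218, 242, 250, 238, 243, 248, 231, 244, 249, 250, 249, 249, 248, 248, 248, 247, 246, 244, 246, 242, 235, 204, 181, 146, 124, 132, 104, 99, 93, 91, 89, 86, 84, 83, 88, 90, 91, 92, 91, 91, 90, 88, 93, 104, 120, 141, 151, 200, 228, 244, 247, 248, 251, 251]
0.0195 [249, 250, 251, 252, 252, 250, 226, 239, 250, 248, 245, 242, 222, 235, 240, 243, 243, 239, 222, 241, 241, 242, 243, 241, 208, 243, 247, 247, 247, 237, 194, 242, 246, 246, 228, 124, 218, 245, 246, 246, 246, 247, 246, 245, 240, 242, 241, 240, 216, 233, 197, 136, 99, 88, 89, 90, 91, 90, 105, 230, 241, 247, 249, 250, 249, 248, 248, 247, 247, 247, 248, 248]
0.0215 [244, 244, 241, 239, 240, 238, 234, 234, 236, 235, 233, 233, 235, 232, 234, 236, 233, 234, 237, 232, 231, 230, 230, 230, 228, 226, 222, 226, 228, 226, 224, 237, 242, 244, 226, 135, 240, 245, 245, 240, 210, 246, 247, 246, 239, 244, 245, 250, 248, 245, 240, 177, 137, 87, 88, 89, 90, 90, 140, 244, 248, 249, 249, 247, 242, 239, 246, 246, 245, 246, 245, 246]
```

View pics/d.png

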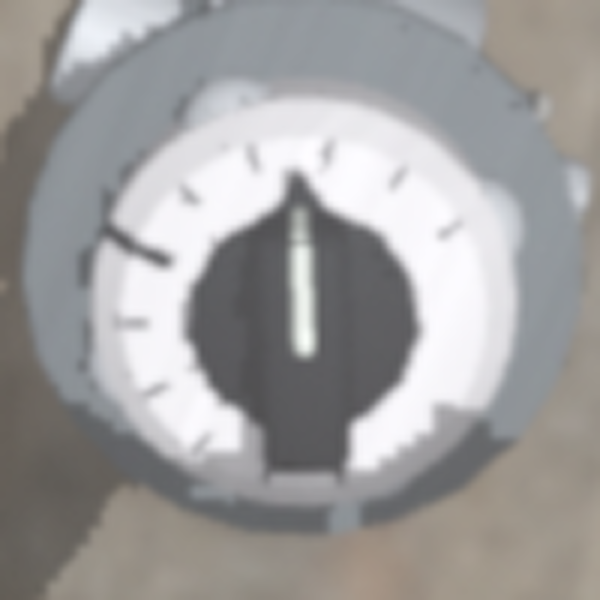

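```bash
cat >> h.py <<'E'
def circ(P):
    A=np.c_[2*P[:,:2],np.ones(len(P))]; q=np.linalg.lstsq(A,(P[:,:2]**2).sum(1),rcond=None)[0]
    return q[:2],np.sqrt(q[2]+q[0]**2+q[1]**2)
E
python3 - <<'E'
from h import *; import pickle
s,c=pickle.load(open("b.pkl","rb"))
f=lambda L:(np.array(L,float)+.5)/6-.5+[271,147]
M=cast(c,f([(130,322),(153,388),(203,441),(190,194),(253,155),(327,152),(400,178),(450,230)]),.169)
C,r=circ(M); print("centre",C,r,np.linalg.norm(M[:,:2]-C,axis=1)*1e3)
hd=lambda P:np.degrees(np.arctan2(P[:,1]-C[1],P[:,0]-C[0]))
print(hd(M)%360); I=cast(c,f([(108,232),(170,262)]),.169); print("index",hd(I),np.linalg.norm(I[:,:2]-C,axis=1))
T=cast(c,f([(295,172)]),.171);print("tip",hd(T),np.linalg.norm(T[:,:2]-C))
B=cast(c,f([(266,470),(343,470)]),.187).mean(0); W=cast(c,f([(298,210),(305,352)]),.187);print("bar end",B,hd(B[None]),W,hd(W))
# dial disc, z=.173
K=cast(c,f([(187,325),(418,325)]),.173);print(K.mean(0))
t=pickle.load(open("a.pkl","rb"))["top"]
print(proj(t,[[*C,.169]]))
E
```

```text
centre [0.59120912 0.00854159] 0.021389422016853083 [21.82131277 21.38218949 21.15748849 21.02555564 21.53416154 21.23483169
 21.45477056 21.4949435 ]
[189.72625485 214.32039124 240.2574004  139.05873537 113.90970255
  89.21508184  63.1155817   38.42732536]
index [163.32882542 164.65048353] [0.0266063 0.0180091]
tip [100.21661312] 0.018965459377586466
bar end [ 0.59320367 -0.00539159  0.187     ] [-81.85340781] [[0.58829327 0.0263512  0.187     ]
 [0.59133406 0.00935726 0.187     ]] [99.2981883  81.29178772]
[0.59121407 0.00844987 0.173     ]
[[350.59722739 196.41147194]]
```

```bash
python3 - <<'E'
from h import *
print(delta(status.read_state(),[0.5912,0.0086,0.177],down(np.radians(9.5))))
E
```

```text
(array([0.0064, 0.108 , 0.0004]), array([-0.0023, -0.0324, -0.0041]))
```

```bash
python3 -m handwheel '0.001 0.02 0 0 -0.01 0;0.003 0.04 0 0 -0.03 0;0.006 0.06 0 0 -0.035 0;0.0064 0.08 0 0 -0.035 0;0.0064 0.095 0 0 -0.035 0;0.0064 0.103 0 0 -0.035 0;0.0064 0.107 0 0 -0.035 0;0.0064 0.108 0 0 -0.035 0' && python3 - <<'E'
from h import *
print(delta(status.read_state(),[0.5912,0.0086,0.177],down(np.radians(9.5))))
E
```

```text
time_s: 3.2
position: [0.5887, 0.0019, 0.1776]
ee_rot: [0.538, -0.538, 0.459, -0.459]
wrist_force: [0.2, 0.3, 0.5]
gripper_width: 0.0855
(array([-0.0062,  0.0006,  0.0035]), array([-0.0006, -0.0088,  0.0001]))
```

```bash
python3 -m handwheel '-0.003 0 0.0015 0 0 0;-0.006 0 0.003 0 -0.004 0;-0.006 0 0.003 0 -0.007 0;-0.006 0 0.003 0 -0.007 0;-0.006 0 0.003 0 -0.007 0;-0.006 0 0.003 0 -0.007 0;-0.006 0 0.003 0 -0.007 0;-0.006 0 0.003 0 -0.007 0' && python3 - <<'E'
from h import *
print(delta(status.read_state(),[0.5912,0.0086,0.177],down(np.radians(9.5))))
E
```

```text
time_s: 4.2
position: [0.5905, 0.0082, 0.1773]
ee_rot: [-0.539, 0.539, -0.457, 0.457]
wrist_force: [0.2, 0.6, -0.5]
gripper_width: 0.0855
(array([-0.0003,  0.0003,  0.0008]), array([-0.    , -0.0019,  0.    ]))
```

Well placed. Close gently.

```bash
python3 -m handwheel '0 0 0.0005 0 0 0;0 0 0.0005 0 0 0;0 0 0.0005 0 0 0;0 0 0.0005 0 0 0;0 0 0.0005 0 0 0;0 0 0.0005 0 0 0;0 0 0.0005 0 0 0;0 0 0.0005 0 0 0' 1 40; python3 - <<'E'
from h import *
s=status.read_state(); R=Rt(s).as_matrix(); print(s["position"],np.degrees(np.arctan2(R[1,2],R[0,2])),s["wrist_torque"],s["joint_pos"].round(3))
E
```

```text
time_s: 5.2
position: [0.5905, 0.0082, 0.1774]
ee_rot: [-0.539, 0.539, -0.458, 0.457]
wrist_force: [-3.3, -0.6, 5.4]
gripper_width: 0.01
[0.59052327 0.00820814 0.17744243] 9.389839301011076 [-0.0985252   0.8970761   0.01573846] [ 0.193  0.633 -0.405  1.736  0.319  0.838 -0.193]
```

```bash
python3 -m handwheel '0 0 0 0 -0.12 0;0 0 0 0 -0.28 0;0 0 0 0 -0.45 0;0 0 0 0 -0.62 0;0 0 0 0 -0.79 0;0 0 0 0 -0.94 0;0 0 0 0 -1.06 0;0 0 0 0 -1.13 0';python3 -m handwheel '0 0 0 0 0 0;0 0 0 0 0 0;0 0 0 0 0 0;0 0 0 0 0 0;0 0 0 0 0 0;0 0 0 0 0 0;0 0 0 0 0 0;0 0 0 0 0 0'; python3 - <<'E'
from h import *
s=status.read_state(); R=Rt(s).as_matrix(); print(s["position"],np.degrees(np.arctan2(R[1,2],R[0,2])),s["wrist_torque"],s["joint_pos"].round(3))
E
```

```text
time_s: 6.2
position: [0.5908, 0.0085, 0.1775]
ee_rot: [0.701, -0.7, 0.097, -0.097]
wrist_force: [-2.8, -0.2, 4.4]
gripper_width: 0.0097
time_s: 7.2
position: [0.5908, 0.0085, 0.1775]
ee_rot: [0.7, -0.7, 0.098, -0.097]
wrist_force: [-3.5, 0.1, 5.3]
gripper_width: 0.0096
[0.59078181 0.00847651 0.17749585] 74.14303796609758 [-0.0226303   0.7614869   0.01335307] [ 0.373  0.699 -0.714  1.731  0.556  0.925  0.723]
```

```bash
python3 -m handwheel '0 0 0 0 0 0;0 0 0 0 0 0;0 0 0 0 0 0;0 0 0 0 0 0;0 -0.01 0 0 0 0;0 -0.035 0 0 0 0;0 -0.07 0 0 0 0;0 -0.105 0 0 0 0' 0; python3 -m handwheel '0 0 0 0 0 0;0 0 0 0 0 0;0 0 0 0 0 0;0 0 0 0 0 0;0 0 0 0 0 0;0 0 0 0 0 0;0 0 0 0 0 0;0 0 0 0 0 0';python3 - <<'E'
from h import *; import pickle
s=status.read_state(); c=imaging.read_camera("wrist"); pickle.dump((s,c),open("e.pkl","wb"))
print(s["position"]); u,v=proj(c,[[.5912,.0086,.169]])[0]; print(u,v)
x,y=int(u),int(v); cv2.imwrite("pics/e.png",cv2.resize(c["pixels"][y-45:y+45,x-45:x+45,::-1],None,fx=6,fy=6,interpolation=cv2.INTER_CUBIC))
print(x,y)
E
```

```text
time_s: 8.2
position: [0.591, 0.0085, 0.2841]
ee_rot: [0.7, -0.7, 0.097, -0.098]
wrist_force: [0.5, 0.3, -0.4]
gripper_width: 0.0851
time_s: 9.2
position: [0.591, 0.0084, 0.2824]
ee_rot: [0.7, -0.7, 0.098, -0.098]
wrist_force: [-1.0, 0.1, 0.2]
gripper_width: 0.0852
[0.5909735  0.00835462 0.28235162]
319.3393686856381 194.53475851573526
319 194
```

View pics/e.png

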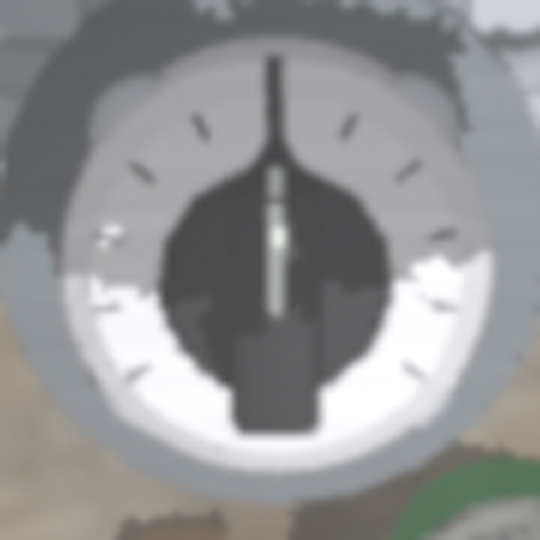

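```bash
python3 - <<'E'
from h import *; import pickle
s,c=pickle.load(open("e.pkl","rb"))
f=lambda L:(np.array(L,float)+.5)/6-.5+[319-45,194-45]
M=cast(c,f([(202,128),(348,127),(143,172),(408,170),(443,236),(108,237),(443,304),(105,303),(412,370),(138,372)]),.169)
C,r=circ(M); hd=lambda P:np.degrees(np.arctan2(P[:,1]-C[1],P[:,0]-C[0]))
print(C,r,hd(M)%360,"idx",hd(cast(c,f([(273,58),(274,120)]),.169)),"ptr",hd(cast(c,f([(276,150)]),.171)))
print(delta(status.read_state(),[0.491,0.322,0.2],down(np.radians(74.14))))
E
```

```text
[0.59157114 0.00856052] 0.02127187365051006 [189.15551608 139.30458181 214.13894924 114.4767738   88.90486244
 239.63332709  65.19223935 262.63768088  39.37284849 289.47540055] idx [164.65561922 164.50799899] ptr [163.7513133]
(array([-0.1819,  0.0824,  0.2744]), array([-0.0001,  0.    ,  0.0001]))
```

```bash
python3 -m handwheel '-0.015 0 0.023 0 0 0;-0.04 0 0.06 0 0 0;-0.068 0 0.103 0 0 0;-0.097 0.01 0.146 0 0 0;-0.126 0.03 0.19 0 0 0;-0.153 0.05 0.231 0 0 0;-0.174 0.07 0.262 0 0 0;-0.182 0.082 0.2745 0 0 0'; python3 -m handwheel '0 0 0 0 0 0;0 0 0 0 0 0;0 0 0 0 0 0;0 0 0 0 0 0;0 0 0 0 0 0;0 0 0 0 0 0;0 0 0 0 0 0;0 0 0 0 0 0';python3 - <<'E'
from h import *; import pickle
s=status.read_state(); c=imaging.read_camera("wrist"); pickle.dump((s,c),open("f.pkl","wb"))
print(s["position"],s["joint_pos"].round(2)); print(proj(c,[[.491,.322,.048]])); cv2.imwrite("pics/f.png",c["pixels"][:,:,::-1])
E
```

```text
time_s: 10.25
position: [0.4894, 0.3245, 0.1996]
ee_rot: [0.701, -0.7, 0.097, -0.096]
wrist_force: [-0.6, 0.3, 0.5]
gripper_width: 0.0852
time_s: 11.25
position: [0.4909, 0.3222, 0.2003]
ee_rot: [-0.7, 0.7, -0.098, 0.098]
wrist_force: [1.0, 1.4, -0.2]
gripper_width: 0.085
[0.49087726 0.32215034 0.20028511] [-0.19  0.67 -0.72  1.72  0.52  0.96  0.18]
[[318.82600158 182.07001023]]
```

View pics/f.png

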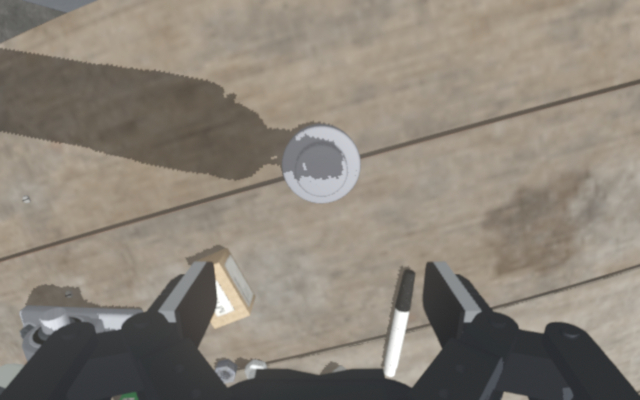

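```bash
python3 - <<'E'
from h import *; import pickle
s,c=pickle.load(open("f.pkl","rb")); im=c["pixels"].astype(int)
m=((im[:,:,2]-im[:,:,0])>-5).astype(np.uint8)*255; w=np.zeros_like(m); w[110:215,270:375]=m[110:215,270:375]
w=cv2.morphologyEx(w,cv2.MORPH_OPEN,np.ones((3,3)))
k=max(cv2.findContours(w,cv2.RETR_EXTERNAL,cv2.CHAIN_APPROX_NONE)[0],key=cv2.contourArea)
e=cv2.fitEllipse(cv2.convexHull(k)); P=cast(c,cv2.convexHull(k)[:,0],.024); print(e,circ(P),cast(c,[e[0]],.024))
print("from top-cam box:",proj(c,[[.491,.322,0]]))
t=pickle.load(open("a.pkl","rb"))["top"]; it=t["pixels"].astype(int)
m=((it[:,:,2]-it[:,:,0])>-5).astype(np.uint8)*255; w=np.zeros_like(m); w[222:270,208:256]=m[222:270,208:256]
k=max(cv2.findContours(w,cv2.RETR_EXTERNAL,cv2.CHAIN_APPROX_NONE)[0],key=cv2.contourArea); e=cv2.fitEllipse(k);print(e,cast(t,[e[0]],.02))
x,y=321,165; cv2.imwrite("pics/g.png",cv2.resize(c["pixels"][y-45:y+45,x-45:x+45,::-1],None,fx=6,fy=6,interpolation=cv2.INTER_CUBIC))
E
```

```text
((320.6811828613281, 163.5174560546875), (78.31016540527344, 78.71422576904297), 160.60006713867188) (array([0.48150222, 0.32641078]), np.float64(0.03591203197556635)) [[0.48048292 0.32670591 0.024     ]]
from top-cam box: [[318.89357562 170.34008287]]
((231.49472045898438, 245.31256103515625), (25.600439071655273, 26.637975692749023), 101.90558624267578) [[0.48004471 0.32511095 0.02      ]]
```

View pics/g.png

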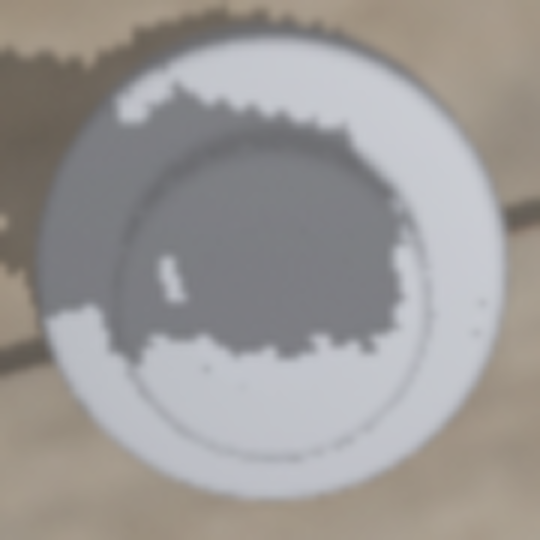

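```bash
python3 - <<'E'
from h import *; import pickle
s,c=pickle.load(open("f.pkl","rb"))
print(cast(c,[((275.5)/6-.5+276,(305.5)/6-.5+120)],.048))
P=cast(c,(np.array([(120,300),(430,300),(275,460),(160,395),(385,395)])+.5)/6-.5+[276,120],.048);print(circ(P))
print(delta(status.read_state(),[0.4815,0.3264,0.027],down(np.radians(74.14))))
E
```

```text
[[0.48186674 0.32686925 0.048     ]]
(array([0.482042  , 0.32670838]), np.float64(0.021439772510873225))
(array([-0.0102,  0.1733,  0.0015]), array([0.    , 0.0001, 0.    ]))
```

```bash
python3 -m handwheel '-0.005 0.02 0.001 0 0 0;-0.01 0.05 0.0018 0 0 0;-0.01 0.085 0.0018 0 0 0;-0.01 0.12 0.0018 0 0 0;-0.01 0.15 0.0018 0 0 0;-0.01 0.167 0.0018 0 0 0;-0.01 0.1725 0.0018 0 0 0;-0.01 0.1725 0.0018 0 0 0'; python3 - <<'E'
from h import *
print(delta(status.read_state(),[0.4818,0.3266,0.027],down(np.radians(74.14))))
E
```

```text
time_s: 12.3
position: [0.482, 0.327, 0.0283]
ee_rot: [0.701, -0.7, 0.097, -0.098]
wrist_force: [-0.0, 0.6, -0.9]
gripper_width: 0.0852
(array([-0.0001,  0.0013, -0.0004]), array([-0.0007,  0.0001,  0.0004]))
```

```bash
python3 -m handwheel '0 0 0 0 0 0;0 0 0 0 0 0;0 0 0 0 0 0;0 0 0 0 0 0;0 0 0 0 0 0;0 0 0 0 0 0;0 0 0 0 0 0;0 0 0 0 0 0' 1 100; python3 - <<'E'
from h import *
s=status.read_state();print(s["position"],s["wrist_torque"])
E
```

```text
time_s: 13.3
position: [0.4825, 0.3275, 0.0292]
ee_rot: [0.701, -0.7, 0.097, -0.098]
wrist_force: [0.1, -0.4, 5.7]
gripper_width: 0.042
[0.48253425 0.32745248 0.02917017] [-0.0746862   0.17908155 -0.14377652]
```

```bash
python3 -m handwheel '0 -0.008 0 0 0 0;0 -0.03 0 0 0 0;0 -0.065 0 0 0 0;0 -0.105 0 0 0 0;0 -0.145 0 0 0 0;0 -0.18 0 0 0 0;0 -0.21 0 0 0 0;0 -0.218 0 0 0 0';python3 -m handwheel '0.007 0 -0.01 0 0 0;0.026 0 -0.038 0 0 0;0.053 0 -0.077 0 0 0;0.084 0 -0.122 0 0 0;0.115 0 -0.166 0 0 0;0.145 0 -0.21 0 0 0;0.172 0 -0.25 0 0 0;0.188 0 -0.272 0 0 0'; python3 - <<'E'
from h import *
s=status.read_state();print(s["position"],s["wrist_torque"],delta(s,[.5914,.0086,.24],down(np.radians(74.14))))
E
```

```text
time_s: 14.3
position: [0.4823, 0.3272, 0.2479]
ee_rot: [0.701, -0.7, 0.097, -0.098]
wrist_force: [-0.4, 0.1, -0.7]
gripper_width: 0.0422
time_s: 15.3
position: [0.5877, 0.0083, 0.2434]
ee_rot: [-0.699, 0.701, -0.1, 0.098]
wrist_force: [0.6, -0.5, -0.0]
gripper_width: 0.0422
[0.58766261 0.00833439 0.24344572] [ 0.05414297 -0.04338511 -0.03638714] (array([0.0035, 0.0034, 0.0013]), array([ 0.0032, -0.0047, -0.0031]))
```

```bash
python3 -m handwheel '0.004 0 -0.004 0 0 0;0.004 0 -0.004 0 0 0;0.004 0 -0.004 0 0 0;0.004 0 -0.004 0 0 0;0.004 0 -0.004 0 0 0;0.004 0 -0.004 0 0 0;0.004 0 -0.004 0 0 0;0.004 0 -0.004 0 0 0'; python3 - <<'E'
from h import *; import pickle
s=status.read_state();print(s["position"],delta(s,[.5914,.0086,.24],down(np.radians(74.14))))
D={n:imaging.read_camera(n) for n in ("wrist","side","top")}; pickle.dump((s,D),open("i.pkl","wb"))
w=D["wrist"]["pixels"][:,:,::-1]; S=D["side"]; P=proj(S,[[.59,.009,.2]])[0].astype(int); print(P)
r=50; z=cv2.resize(S["pixels"][P[1]-r:P[1]+r,P[0]-r:P[0]+r,::-1],(400,400),interpolation=cv2.INTER_CUBIC)
cv2.imwrite("pics/i.png",np.hstack([w[:,120:520],z]))
E
```

```text
time_s: 16.3
position: [0.5911, 0.0086, 0.2459]
ee_rot: [-0.7, 0.7, -0.098, 0.098]
wrist_force: [-0.8, -0.4, -0.2]
gripper_width: 0.0418
[0.59106644 0.00856104 0.24585593] (array([0.0003, 0.0059, 0.0001]), array([-0.    , -0.0001,  0.0001]))
[317 156]
```

View pics/i.png

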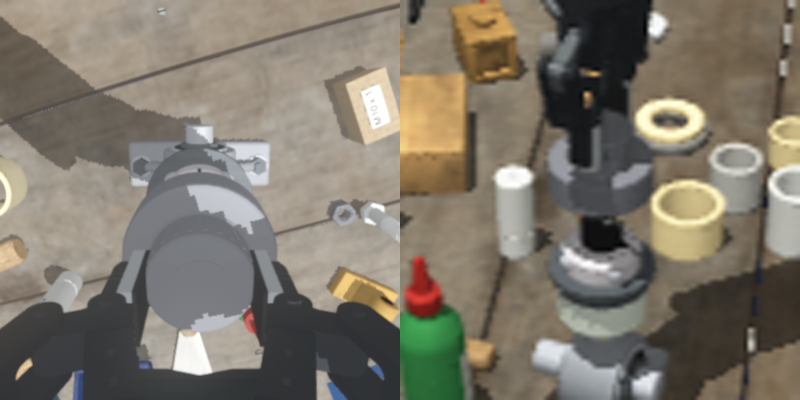

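```bash
python3 - <<'E'
from h import *; import pickle
s,D=pickle.load(open("i.pkl","rb")); c=D["wrist"]; R=Rt(s)
for uv in [(320,173),(243,250),(397,250)]:
    print(uv,R.inv().apply(cast(c,[uv],s["position"][2]-.005)[0]-s["position"]).round(4))
E
python3 -m handwheel '0 0.008 0 0 0 0;0 0.018 0 0 0 0;0 0.028 0 0 0 0;0 0.036 0 0 0 0;0 0.043 0 0 0 0;0 0.047 0 0 0 0;0 0.05 0 0 0 0;0 0.05 0 0 0 0';python3 - <<'E'
from h import *
s=status.read_state();print(s["position"],s["wrist_torque"],delta(s,[.5914,.0086,.179],down(np.radians(74.14))))
E
```

```text
(320, 173) [-0.0401  0.005   0.0006]
(243, 250) [-0.0044  0.005  -0.0344]
(397, 250) [-0.0044  0.005   0.0357]
time_s: 17.45
position: [0.591, 0.0086, 0.1958]
ee_rot: [-0.7, 0.7, -0.098, 0.098]
wrist_force: [0.8, 0.3, -0.6]
gripper_width: 0.042
[0.59103117 0.00862827 0.19577902] [-0.01733656 -0.024408    0.03381729] (array([0.0004, 0.0168, 0.0001]), array([ 0.    ,  0.0001, -0.    ]))
```

```bash
python3 - <<'E'
from h import *; import pickle
s,D=pickle.load(open("i.pkl","rb")); c=D["wrist"]; R=Rt(s)
g=cv2.cvtColor(c["pixels"],cv2.COLOR_RGB2GRAY).astype(int)
for col in (300,320,340): print(col,g[150:215,col].tolist())
X=lambda row,dz:R.inv().apply(cast(c,[(320,row)],s["position"][2]+dz)[0]-s["position"])[0].round(4)
for row in (172,176,180,184,188,192): print(row,"rim",X(row,-.029),"shoulder",X(row,-.005))
E
```

```text
300 [103, 100, 101, 102, 101, 101, 101, 101, 99, 99, 98, 99, 99, 100, 99, 100, 100, 102, 118, 141, 150, 153, 157, 161, 142, 118, 109, 108, 108, 109, 109, 110, 109, 110, 111, 112, 116, 123, 127, 128, 127, 126, 126, 125, 125, 126, 126, 125, 124, 124, 124, 124, 124, 124, 124, 124, 124, 124, 124, 124, 124, 123, 124, 123, 122]
320 [102, 103, 104, 105, 104, 104, 103, 102, 102, 101, 101, 101, 102, 112, 136, 151, 154, 149, 130, 108, 102, 104, 108, 110, 111, 111, 111, 111, 111, 111, 111, 110, 113, 124, 145, 176, 191, 196, 198, 199, 199, 199, 199, 199, 199, 199, 199, 199, 198, 198, 197, 197, 197, 197, 197, 197, 196, 196, 195, 193, 182, 153, 128, 121, 116]
340 [186, 159, 146, 160, 165, 166, 165, 163, 154, 126, 109, 106, 105, 105, 104, 104, 103, 103, 106, 116, 135, 146, 150, 153, 149, 127, 114, 112, 111, 112, 113, 113, 114, 114, 116, 123, 138, 164, 189, 197, 199, 201, 203, 203, 202, 202, 202, 201, 201, 201, 201, 200, 200, 200, 200, 199, 199, 198, 198, 198, 189, 152, 128, 125, 126]
172 rim -0.0354 shoulder -0.0406
176 rim -0.0333 shoulder -0.0388
180 rim -0.0313 shoulder -0.0371
184 rim -0.0293 shoulder -0.0353
188 rim -0.0272 shoulder -0.0336
192 rim -0.0251 shoulder -0.0318
```

```bash
python3 -m handwheel '0 0.001 0 0 0 0;0 0.002 0 0 0 0;0 0.003 0 0 0 0;0 0.004 0 0 0 0;0 0.005 0 0 0 0;0 0.006 0 0 0 0;0 0.007 0 0 0 0;0 0.008 0 0 0 0';python3 - <<'E'
from h import *
s=status.read_state();print(s["position"],s["wrist_torque"],s["wrist_force"])
E
```

```text
time_s: 18.45
position: [0.5918, 0.0085, 0.1894]
ee_rot: [-0.7, 0.701, -0.097, 0.098]
wrist_force: [-2.5, -2.1, 14.2]
gripper_width: 0.0424
[0.59175842 0.00847891 0.18942424] [-0.43541548  0.69149279  0.00374679] [-2.53918811 -2.13488196 14.23570065]
```

```bash
python3 -m handwheel '0 0.001 0 0 0 0;0 0.002 0 0 0 0;0 0.003 0 0 0 0;0 0.004 0 0 0 0;0 0.005 0 0 0 0;0 0.006 0 0 0 0;0 0.007 0 0 0 0;0 0.007 0 0 0 0';python3 - <<'E'
from h import *
s=status.read_state();print(s["position"],s["wrist_torque"],s["wrist_force"])
E
```

```text
time_s: 19.45
position: [0.5909, 0.0085, 0.1807]
ee_rot: [-0.7, 0.7, -0.098, 0.097]
wrist_force: [1.0, -0.7, -2.0]
gripper_width: 0.0421
[0.59093956 0.00854531 0.18067768] [-0.09219303 -0.12718733 -0.02188861] [ 0.98505221 -0.65078488 -1.99753   ]
```

```bash
python3 -m handwheel '0 0.0005 0 0 0 0;0 0.001 0 0 0 0;0 0.0015 0 0 0 0;0 0.002 0 0 0 0;0 0.0025 0 0 0 0;0 0.003 0 0 0 0;0 0.003 0 0 0 0;0 0.003 0 0 0 0';python3 - <<'E'
from h import *
s=status.read_state();print(s["position"],s["wrist_torque"],s["wrist_force"])
E
```

```text
time_s: 20.45
position: [0.5912, 0.0089, 0.1791]
ee_rot: [-0.7, 0.7, -0.097, 0.098]
wrist_force: [-2.4, -0.9, 8.9]
gripper_width: 0.0425
[0.59118874 0.00885644 0.17913965] [-0.11948436  0.6570844  -0.00385288] [-2.35854738 -0.87046736  8.91741116]
```

```bash
python3 -m handwheel '0 0.0005 0 0 0 0;0 0.001 0 0 0 0;0 0.0015 0 0 0 0;0 0.002 0 0 0 0;0 0.0025 0 0 0 0;0 0.0025 0 0 0 0;0 0.0025 0 0 0 0;0 0.0025 0 0 0 0';python3 - <<'E'
from h import *
s=status.read_state();print(s["position"],s["wrist_torque"],s["wrist_force"])
E
```

```text
time_s: 21.45
position: [0.5913, 0.0089, 0.1789]
ee_rot: [-0.7, 0.701, -0.097, 0.098]
wrist_force: [-7.6, -2.0, 23.6]
gripper_width: 0.0419
[0.59132706 0.00886554 0.17886367] [-0.43076182  1.58947847  0.03170782] [-7.56925219 -1.9824958  23.5981689 ]
```

```bash
python3 -m handwheel '0 0.0005 0 0 0 0;0 0.001 0 0 0 0;0 0.001 0 0 0 0;0 0.001 0 0 0 0;0 0.001 0 0 0 0;0 0.001 0 0 0 0;0 0.001 0 0 0 0;0 0.001 0 0 0 0';python3 - <<'E'
from h import *
s=status.read_state();print(s["position"],s["wrist_torque"],s["wrist_force"])
S=imaging.read_camera("side");T=imaging.read_camera("top");r=50
def crop(c,p,r): 
    x,y=proj(c,[p])[0].astype(int); return cv2.resize(c["pixels"][y-r:y+r,x-r:x+r,::-1],(400,400),interpolation=cv2.INTER_CUBIC)
cv2.imwrite("pics/j.png",np.hstack([crop(S,[.59,.009,.15],50),crop(T,[.6,.009,.1],80)]))
s=status.read_state();print(s["position"],s["wrist_force"])
E
```

```text
time_s: 22.45
position: [0.5914, 0.0089, 0.1788]
ee_rot: [-0.7, 0.701, -0.097, 0.099]
wrist_force: [-9.9, -2.1, 30.5]
gripper_width: 0.0422
[0.59136523 0.00889566 0.17876284] [-0.50073181  2.07162486  0.05374175] [-9.94787998 -2.05323126 30.46802174]
[0.59136009 0.00888315 0.17878358] [-9.78603484 -2.21624114 29.66244904]
```

View pics/j.png

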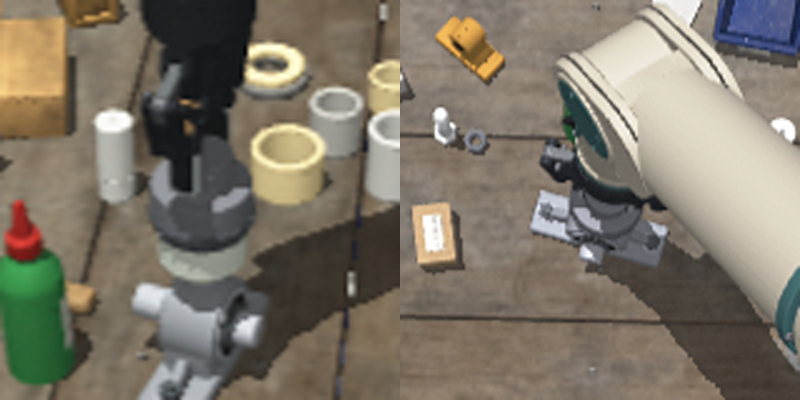

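```bash
python3 -c "from bench import close_job; print(close_job())"
```

```text
the job is handed in; nothing more can be done
None
```

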